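# Blank off the wide dust-extraction inlet with its sprung cap

### The arm

A 6-joint arm with a two-finger parallel gripper is mounted at the origin on the work surface. World frame = base frame: x ahead of the robot, y to its left, z up, the work surface at z = 0. Lengths are in m, angles in rad, forces in N, time in s.
With the tool pointing down it reaches from about 0.325 to 0.775 m from the base axis. Payload 9.3 kg.
Tool frame: the origin (TCP) lies between the finger pads; the fingertips stand 14 mm ahead of it and the grasp point (between the pads) lies 5 mm behind it; z points along the fingers, y is the line along which they close (so a half turn about z gives the same grasp; the last joint's range is limited). The gripper opens to 85 mm and grips with 20 to 120 N. Pads are 22 mm wide; open, the fingers measure 114 mm over their backs; the gripper's body (76 mm by 85 mm) begins 54 mm behind the grasp point. The pads swing forward as they close: fully open they stand 13 mm farther back than shut.
Start: joints at [1.05, 0.259, 0.021, 1.334, 0, 1.418], TCP at [0.198, 0.513, 0.245] pointing down, gripper open.
Joint ranges: [-3.04, 3.04], [-0.91, 1.82], [-1.04, 1.36], [-1.92, 1.95], [-1.52, 1.45], [-3.14, 3.14]. Speed limits (rad/s): [2.22, 2.22, 2.79, 3.14, 3.14, 3.14].

### API

Orientations are given as a rotation vector (axis times angle).
In Python, from station import sensors, cams, bot, spotter gives the robot as it stands.
- The arm moves only by the tool servo_tool, never from a script. Its argument "targets" is one flat list of numbers, 5 for each row, row after row: the gripper's target within -1 to 1 (shut at 1, half-way at 0, fully open at -1), then the shift along the tool's x, y, z in m, then the turn about the tool's z in rad. A call has 1 to 12 rows; each row shifts and turns the commanded pose from where the row before left it, along the tool's axes as they then stand; what a row does not reach is not made up. A row lasts 1/12 s, in which the tool goes at most 41.7 mm and 7.16 degrees, less where a joint would pass 70% of its speed; a pose out of reach is approached as far as the arm can. A call with a gripper value outside its range is refused whole. The fingers move at their own pace and stop on an object; "force" is the grip in N (left out, the last holds). Time passes only in rows, so rows that do not move let the fingers close. It gives the time, the measured TCP pose, the force, the opening and the grip force at its end, in the units of the state.
- sensors.get_state(): the state, without advancing time (a new reading comes with each control period).
- cams.get_image(name): name is "scene" or "top"; returns a dict with "image" (480x640x3 uint8, red, green, blue), "fx", "fy", "cx", "cy" (pixels), "rvec" (rotation vector, rad) and "tvec" (3), from world to camera coordinates, as OpenCV has them. Camera axes: x right, y down, z forward; pixel columns grow to the right and rows downward; lengths in m; the calibration is good to about 2 mm. A picture is of the moment at which its call begins. There is no depth.
- bot.job_done(): hands the job in; it is judged then, once.
Trained networks look in the newest picture that a camera, given by its name, has taken for a name from the list of things; names that differ only in an ending like _2 or _b are one class to them, and where a whole thing is asked for, a point or a joint stands for the part that bears it (a point fixed in the world has none). Each returns a list of dicts, best first, with "confidence" (0 to 1); they miss things now and then, are a little off and sometimes report something else, mostly with a low value. They report only what shows in the picture. A call takes as long as a camera call. They do not tell look-alikes from the thing itself.
- spotter.look_for(label, camera): "extent" ([left, top, right, bottom] in pixels, round what is visible of it).
- spotter.landmark_of(label, camera): "pixel" ([column, row] in pixels: a listed point, or the origin of a listed thing).
The state is a dict: "time": time; "qpos": joint angles; "qd": joint speeds; "joint_efforts": joint torques, N m; "tcp_pos": TCP position; "tool_rot": TCP orientation; "force": force on the tool from outside, world axes, zero at the start; "ft_torque": the same for the moment, N m; "opening": finger opening in m; "grasp_force": force on a finger pad.
Only numpy, scipy, OpenCV 4.12 (cv2) and the standard library are available. Lean on these libraries where they do the work, as an engineer would, in place of code of your own. Each camera call takes 0.05 s, during which the arm holds its last target. There are 200 camera calls.

### The job

The wide inlet on the dust-extraction manifold is not needed any more: pinch the two side tabs of the sprung blanking cap together, push the cap gently down on the inlet's rubber seal without forcing it, and let the tabs spring out under the rim so that it stays locked on. Leave the narrow inlet open for the sander, and do not disturb anything else on the bench.

Things in the scene. Friction and masses are not known exactly. Their poses are not given: they have to be found in the camera images.
- cap: the sprung blanking cap: black plastic, two grey ears on top, 74 mm across, 44 mm tall, about 85 g, standing right way up on the bench (the wider, taller of the two caps there). Origin: centre of its underside, z up. A round plug of diameter 51 mm (foot chamfered 2 mm) from z = 0 to 16 mm, a flange of diameter 74 mm from z = 16 to 20 mm, the ears above it
- tab_a (a joint): inward slide of the +y ear and its hook (one piece): 0 sprung out, 0.006 m fully pinched (stop); the spring pushes out with 3 N at 0, 8 N at 0.006. The hook, 10 mm wide and 4 mm high, lies 5.9 to 9.9 mm above the cap's origin and reaches 30.3 mm from the axis at rest, 24.3 mm when pinched
- tab_b (a joint): the same for the -y ear and its hook
- manifold: grey painted steel box, 150 x 320 x 105 mm, long side along its own y, on two timber battens, with a 100 mm round duct leaving its +y end. Origin: centre of the underside of the battens, which may lie below the bench top; the box's top is 155 mm above the origin. Fixed; its height above the bench differs each time by up to 25 mm
- inlet_wide: the wide inlet, one of two on the manifold's top, 80 mm either side of its middle (either may be the wide one): a grey stub on a 100 mm square plate with a telescopic collar, 72 mm across, clamped on it. The collar's rim stands 58 to 74 mm above this origin (centre of the plate's underside, z up), each time at another height that is not measured: feel for it
- seal (a joint): how far the black rubber seal ring (58 to 66 mm diameter) on the wide inlet's rim is pressed down: 0 free, 3 mm proud of the hard rim; 0.003 m level with it. It pushes up with 3 N at 0, 9 N at 0.003. The hooks clear the lip once the seal is pressed by about 2 mm (7 N), so the cap must be held down on it while the tabs are let out
- inlet_narrow: the narrow inlet, a plain grey spigot 60 mm tall, bore 36 mm, on an 80 mm square plate; to be left open. Origin: centre of the plate's underside
- plug: bystander: small black push-in cap without tabs, 46 mm across, 30 mm tall, with a 16 mm knob on top. Origin: centre of its underside
- tape: bystander: tape measure, 72 x 34 x 70 mm. Origin: centre of its underside
- pencil: bystander: flat carpenter's pencil, 168 mm long, 14 x 7 mm. Origin: under its middle, length along x
- mug: bystander: white mug, 80 mm across, 95 mm tall. Origin: centre of its underside
- offcut: bystander: square wooden offcut, 200 x 45 x 45 mm. Origin: centre of its underside, length along x
- square: bystander: steel combination square, rule 300 x 25 mm along x, 14 mm high at most. Origin: under the rule's middle
- sander: bystander: round sander standing on its pad, 125 mm across, 140 mm tall. Origin: centre of its underside
- cap_ears (a point): the point midway between the two ears, 36 mm above the cap's origin; axes as the cap. The upright ears stand either side of it along its y axis, from 20.5 to 44 mm above the cap's origin, each 22 mm wide (along x) and 5 mm thick; their outer faces are 44 mm apart at rest, 32 mm fully pinched
- wide_stub (a point): the foot of the wide inlet's bore, on its axis, 5 mm above the inlet's origin. In the collar a lip 5 mm high with a 52 mm bore forms the rim; below the lip it is undercut to 65 mm for 17 mm or more. The collar must not be loaded with more than about 25 N
Mind the look-alikes: they are no part of the job. What is shaped like the cap but blue or green is not meant.

How it is judged:
By the outcome, as a careful person would: the job done as asked, in the order asked, and still so for the second after the job is handed in, with the robot touching nothing.
It also fails if it takes over 58 s, if anything falls off the work surface, if the arm or the gripper's body presses on something with over 40 N, if the wrist force passes 120 N, or if a joint passes its speed limit or range.

## Working session

There is one attempt and no reset: what is moved stays moved. The work goes in short steps, Python scripts to look and compute and a tool call to move; the robot and the scene stay as the last step left them, time stands still between calls to the robot, and variables do not carry over. Pictures are saved under pics/ and viewed, at most 10 in all, crops included, and the job is handed in when it is done.

Besides the shell and the picture viewer there is one more tool, called after "Request:" as a command line: name --argument value ..., lists and objects as JSON in quotes. servo_tool: Moves the arm, as the interface text tells. Its arguments: {"type":"object","properties":{"targets":{"type":"array"},"force":{"type":"number"}},"required":["targets"]}

```bash
mkdir -p pics
python3 - <<'E'
from station import sensors,cams,bot,spotter
import cv2,numpy as np
s=sensors.get_state();print({k:np.round(v,3) for k,v in s.items()})
for c in("scene","top"):
    d=cams.get_image(c);cv2.imwrite(f"pics/{c}0.png",d["image"][:,:,::-1]);print(c,d["fx"],d["cx"],d["cy"],d["rvec"],d["tvec"])
    for l in("cap","inlet_wide","inlet_narrow","plug","manifold"):
        print(l,[(np.round(e["extent"]),round(e["confidence"],2)) for e in spotter.look_for(l,c)],[(np.round(e["pixel"],1),round(e["confidence"],2)) for e in spotter.landmark_of(l,c)])
    for l in("cap_ears","wide_stub"):print(l,[(np.round(e["pixel"],1),round(e["confidence"],2)) for e in spotter.landmark_of(l,c)])
E
```

```text
{'time': np.float64(0.0), 'qpos': array([ 1.05 ,  0.259,  0.021,  1.334, -0.   ,  1.418]), 'qd': array([-0.001,  0.002,  0.001, -0.003, -0.001,  0.001]), 'joint_efforts': array([ 0.0000e+00, -5.5564e+01,  3.4453e+01,  1.4000e-02, -0.0000e+00,
        0.0000e+00]), 'tcp_pos': array([0.198, 0.513, 0.245]), 'tool_rot': array([-5.740e-01, -3.088e+00,  2.000e-03]), 'force': array([-0.167, -0.499, -0.22 ]), 'ft_torque': array([ 0.039, -0.046, -0.025]), 'grasp_force': np.float64(0.0), 'opening': np.float64(0.085)}
scene 433.5981836305501 323.02743923847316 233.8746388947143 [ 2.36415103  0.84451357 -0.31011395] [-0.29893556 -0.22515634  1.33712398]
cap [(array([325., 276., 355., 304.]), 0.95), (array([149., 264., 180., 290.]), 0.9), (array([255., 286., 291., 315.]), 0.77), (array([376., 266., 401., 294.]), 0.62)] [(array([167.6, 283.9]), 0.9), (array([388.8, 283.1]), 0.84), (array([270.5, 300.7]), 0.72), (array([339.3, 293. ]), 0.58)]
inlet_wide [(array([404., 177., 459., 230.]), 0.84)] [(array([427.3, 205.3]), 0.7)]
inlet_narrow [(array([432., 141., 473., 180.]), 0.76)] [(array([450.4, 167
[... 690 characters left out ...]
array([384.3, 265.1]), 0.8), (array([438.6, 366.5]), 0.76), (array([299.4, 192.8]), 0.72)]
inlet_wide [(array([198., 151., 248., 203.]), 0.83)] [(array([222.7, 181.5]), 0.88)]
inlet_narrow [(array([136., 175., 174., 212.]), 0.7), (array([198., 155., 249., 205.]), 0.35)] [(array([154. , 191.4]), 0.91), (array([420.5, 316.9]), 0.2)]
plug [(array([371., 204., 392., 224.]), 0.62)] [(array([380.4, 211.1]), 0.8)]
manifold [(array([  0., 142., 270., 260.]), 0.56)] [(array([207.3, 205.3]), 0.83), (array([418.8, 176.6]), 0.48)]
cap_ears [(array([335.6, 223.7]), 0.92), (array([385.4, 263.5]), 0.88), (array([443.8, 367.4]), 0.56), (array([297.6, 190.3]), 0.55)]
wide_stub [(array([221.6, 177.8]), 0.97)]
```

View pics/scene0.png

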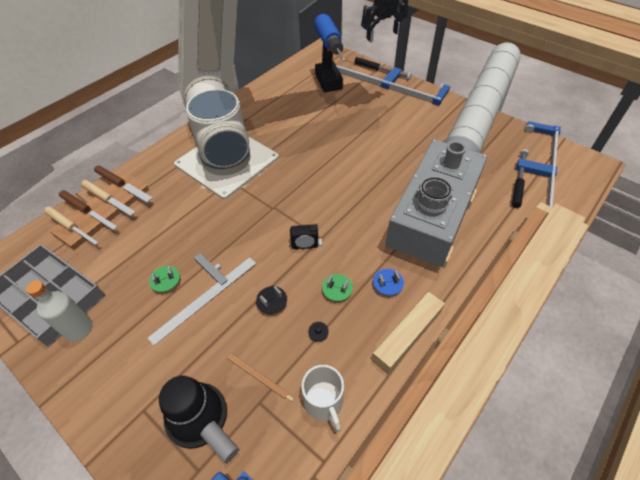

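View pics/top0.png

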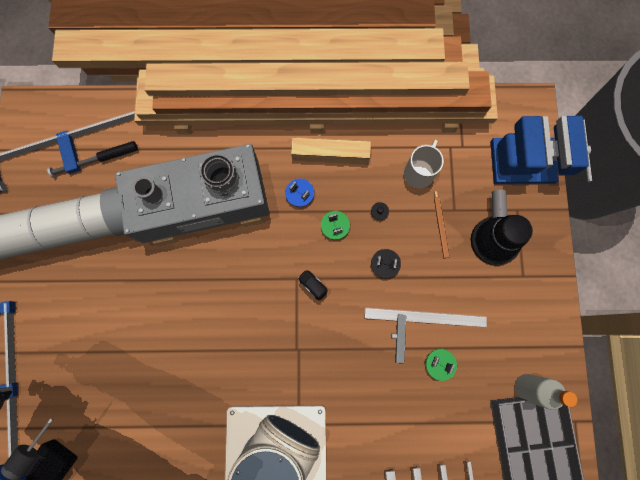

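Four cap-shaped things. In the scene/top views they are black (272,300)/(385,264), green (337,288)/(335,224), blue (388,282)/(300,192) and green (165,279)/(441,365). Only the black one with two grey ears fits the description. The plug at (318,331)/(380,211) is small and has no ears. The wide inlet is at scene (434,195)/top (219,172). Next I'll confirm the black cap in a crop and triangulate.

```bash
cat > h.py <<'E'
from station import sensors,cams,bot,spotter
import cv2,numpy as np
from scipy.spatial.transform import Rotation as R
def cam(n):
    d=cams.get_image(n);d["K"]=np.array([[d["fx"],0,d["cx"]],[0,d["fy"],d["cy"]],[0,0,1]]);d["R"]=cv2.Rodrigues(np.array(d["rvec"]))[0];d["t"]=np.array(d["tvec"]);return d
def ray(d,p):
    return -d["R"].T@d["t"], d["R"].T@np.linalg.solve(d["K"],[p[0],p[1],1])
def atz(d,p,z):
    c,r=ray(d,p);return c+r*(z-c[2])/r[2]
def tri(a,pa,b,pb):
    P=[d["K"]@np.c_[d["R"],d["t"]] for d in(a,b)]
    x=cv2.triangulatePoints(P[0],P[1],np.array(pa,float).reshape(2,1),np.array(pb,float).reshape(2,1));return (x[:3]/x[3]).ravel()
def proj(d,X): return cv2.projectPoints(np.array(X,float).reshape(-1,3),np.array(d["rvec"]),d["t"],d["K"],None)[0].reshape(-1,2)
E
python3 - <<'E'
from h import *
s=cam("scene");t=cam("top")
print("ears top",atz(t,(385.4,263.5),.036),"scene",atz(s,(267,294.9),.036),"tri",tri(s,(267,294.9),t,(385.4,263.5)))
print("base top",atz(t,(384.3,265.1),0),atz(s,(270.5,300.7),0))
print("stub",tri(s,(430.8,204.2),t,(221.6,177.8)),"inlet",tri(s,(427.3,205.3),t,(222.7,181.5)),"narrow",tri(s,(450.4,167.9),t,(154,191.4)))
a=cv2.resize(t["image"][235:295,355:415],(400,400),interpolation=cv2.INTER_CUBIC)
b=cv2.resize(s["image"][280:320,250:290],(400,400),interpolation=cv2.INTER_CUBIC)
c=cv2.resize(t["image"][140:220,120:280],(800,400)[:2],interpolation=cv2.INTER_CUBIC)
cv2.imwrite("pics/crop.png",np.hstack([a,b])[:,:,::-1]); cv2.imwrite("pics/inl.png",c[:,:,::-1])
E
```

```text
ears top [ 0.44768021 -0.26859518  0.036     ] scene [ 0.44537835 -0.27158681  0.036     ] tri [ 0.44657927 -0.27007369  0.03597238]
base top [ 0.44900731 -0.27088553  0.        ] [ 0.44525576 -0.2656014   0.        ]
stub [0.62985445 0.10999684 0.14726763] inlet [0.62320655 0.10854178 0.14019382] narrow [0.60135567 0.26310968 0.13429643]
```

View pics/crop.png

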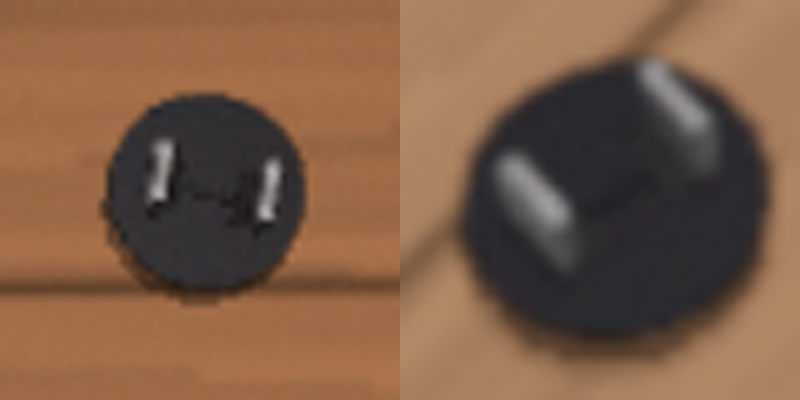

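View pics/inl.png

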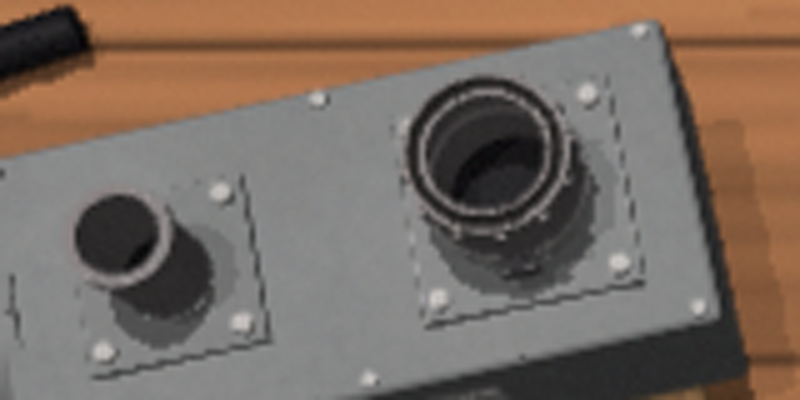

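The crop confirms it: a black disc with two upright grey ears, at top (379,260) and (395,264). The inlet crop shows the wide rim centred near top (217.6,171). Next I'll measure the ears and rim more precisely.

Run:
```python
from h import *
s=cam("scene");t=cam("top")
np.savez("im.npz",s=s["image"],t=t["image"])
for n,d,(x0,y0,x1,y1) in(("top",t,(360,240,410,290)),("scene",s,(252,282,292,318))):
    im=d["image"][y0:y1,x0:x1].astype(int); 
    wood=(im[:,:,0]-im[:,:,2])>25
    m=(~wood).astype(np.uint8); k,l,st,ce=cv2.connectedComponentsWithStats(m); i=1+np.argmax(st[1:,4])
    blob=l==i; br=(im.sum(2)>(240 if n=="scene" else 240))&blob
    k2,l2,st2,ce2=cv2.connectedComponentsWithStats(br.astype(np.uint8))
    es=[ce2[j]+[x0,y0] for j in np.argsort(-st2[1:,4])[:2]+1]
    print(n,"blob",ce[i]+[x0,y0],st[i],"ears",es,st2[1:,4])
    P=[atz(d,e,.043) for e in es];print(P,"mid",(P[0]+P[1])/2,"dist",np.linalg.norm(P[0]-P[1]),"dir deg",np.degrees(np.arctan2(*(P[0]-P[1])[[1,0]]))%180, "flange",atz(d,ce[i]+[x0,y0],.018))
a=cv2.resize(t["image"][145:210,190:255],(400,400),interpolation=cv2.INTER_CUBIC)
b=cv2.resize(s["image"][170:220,405:455],(400,400),interpolation=cv2.INTER_CUBIC)
cv2.imwrite("pics/rim.png",np.hstack([a,b])[:,:,::-1])
```

```text
top blob [385.43620178 263.51038576] [ 11   9  30  30 674] ears [array([378.61538462, 259.96153846]), array([395.05, 263.05])] [26 20]
[array([ 0.45546903, -0.25143457,  0.043     ]), array([ 0.44749626, -0.29100688,  0.043     ])] mid [ 0.45148265 -0.27122073  0.043     ] dist 0.040367468530531754 dir deg 78.60890929326105 flange [ 0.450336   -0.27128665  0.018     ]
scene blob [271.18015267 299.80152672] [  4   4  31  28 655] ears [array([262.94285714, 299.28571429]), array([277.1       , 289.56666667])] [30 35]
[array([ 0.44959129, -0.28801061,  0.043     ]), array([ 0.45717591, -0.24898568,  0.043     ])] mid [ 0.4533836  -0.26849814  0.043     ] dist 0.03975514551934726 dir deg 79.00150010431177 flange [ 0.45333542 -0.2687878   0.018     ]
```

View pics/rim.png

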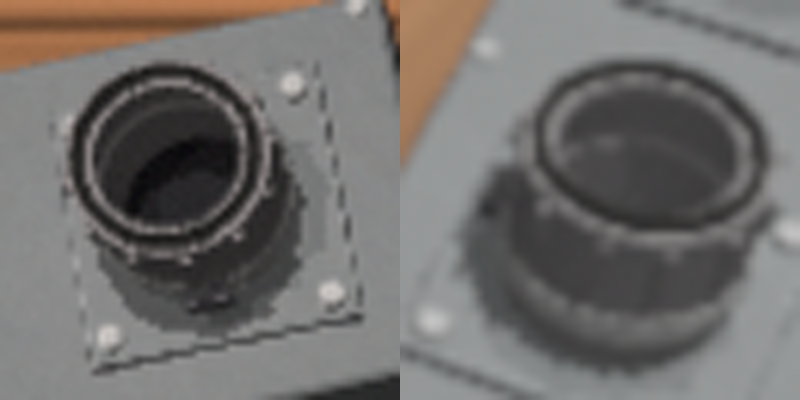

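Run:
```python
from h import *
from scipy.optimize import minimize
s=cam("scene");t=cam("top")
x0=tri(s,(435.9,187.6),t,(217.1,169.85));print("tri",x0)
th=np.linspace(0,2*np.pi,120,endpoint=False)
G={id(d):cv2.GaussianBlur(cv2.cvtColor(d["image"],cv2.COLOR_RGB2GRAY).astype(np.float32),(0,0),.6) for d in(s,t)}
def ring(d,c,r,dz=0):
    p=proj(d,np.c_[c[0]+r*np.cos(th),c[1]+r*np.sin(th),c[2]+dz+0*th]).astype(np.float32)
    return cv2.remap(G[id(d)],p[:,0].reshape(-1,1),p[:,1].reshape(-1,1),cv2.INTER_LINEAR).mean()
def cost(c,ds): return sum(ring(d,c,.031,.0)-ring(d,c,.0275,-.003)-.5*ring(d,c,.035,-.003) for d in ds)
f=lambda ds,z=None: minimize((lambda q:cost(q,ds)) if z is None else (lambda q:cost([q[0],q[1],z],ds)),x0 if z is None else x0[:2],method="Nelder-Mead",options=dict(initial_simplex=(x0+np.vstack([np.zeros(3),.004*np.eye(3)])) if z is None else x0[:2]+np.vstack([np.zeros(2),.004*np.eye(2)])))
r=f([s,t]);print("both",r.x,r.fun)
for d in(s,t):
    for z in(r.x[2],r.x[2]+.005,r.x[2]-.005):
        q=f([d],z);print(z,q.x,q.fun)
st=sensors.get_state();M=R.from_rotvec(st["tool_rot"]).as_matrix();print(M.round(3))
from math import *
a=radians(78.8);cur=atan2(M[1,1],M[0,1]);print("tool y az",degrees(cur))
tgt=np.array([.452,-.270,.12]);print("tool shift",M.T@(tgt-st["tcp_pos"]))
print("gripper px",proj(s,st["tcp_pos"]),proj(t,st["tcp_pos"]))
```

```text
tri [0.62960377 0.10876616 0.20299463]
both [0.62939219 0.10961121 0.20281222] -139.49441528320312
0.20281221986523076 [0.63028815 0.11135481] -62.69072341918945
0.20781221986523077 [0.63187639 0.10659522] -61.87888717651367
0.19781221986523076 [0.62828951 0.11618104] -63.074459075927734
0.20281221986523076 [0.62892541 0.10911989] -85.41329956054688
0.20781221986523077 [0.62704388 0.10793966] -83.91731262207031
0.19781221986523076 [0.63086566 0.11037264] -86.1973648071289
[[-0.933  0.36   0.   ]
 [ 0.36   0.933 -0.   ]
 [-0.     0.    -1.   ]]
tool y az 68.9276164259115
tool shift [-0.51883185 -0.63944352  0.12528353]
gripper px [[381.88684664  36.33374585]] [[-15.24515859 384.37186217]]
```

Request:
servo_tool --targets '[-1, -0.0216, -0.0266, 0, 0, -1, -0.0216, -0.0266, 0, 0, -1, -0.0216, -0.0266, 0, 0, -1, -0.0216, -0.0266, 0, 0, -1, -0.0216, -0.0266, 0, 0, -1, -0.0216, -0.0266, 0, 0, -1, -0.0216, -0.0266, 0, 0, -1, -0.0216, -0.0266, 0, 0, -1, -0.0216, -0.0266, 0, 0, -1, -0.0216, -0.0266, 0, 0, -1, -0.0216, -0.0266, 0, 0, -1, -0.0216, -0.0266, 0, 0]' --force 30

```text
time: 2.6
tcp_pos: [0.3249, 0.1206, 0.2456]
tool_rot: [0.574, 3.088, 0.0]
force: [0.8, 0.7, 0.1]
opening: 0.0851
grasp_force: 0.0
```

Request:
servo_tool --targets '[-0.4, -0.0216, -0.0266, 0, 0, -0.4, -0.0216, -0.0266, 0, 0, -0.4, -0.0216, -0.0266, 0, 0, -0.4, -0.0216, -0.0266, 0, 0, -0.4, -0.0216, -0.0266, 0, 0, -0.4, -0.0216, -0.0266, 0, 0, -0.4, -0.0216, -0.0266, 0, 0, -0.4, -0.0216, -0.0266, 0, 0, -0.4, -0.0216, -0.0266, 0, 0, -0.4, -0.0216, -0.0266, 0, 0, -0.4, -0.0216, -0.0266, 0, 0, -0.4, -0.0216, -0.0266, 0, 0]'

```text
time: 3.6
tcp_pos: [0.4521, -0.2707, 0.2453]
tool_rot: [0.575, 3.088, -0.0]
force: [1.2, 0.5, 0.8]
opening: 0.0599
grasp_force: 0.0
```

Request:
servo_tool --targets '[-0.4, 0, 0, 0.03, -0.087, -0.4, 0, 0, 0.03, -0.086, -0.4, 0, 0, 0.03, 0, -0.4, 0, 0, 0.03, 0, -0.4, 0, 0, 0, 0, -0.4, 0, 0, 0, 0]'

```text
time: 4.1
tcp_pos: [0.4514, -0.2685, 0.1248]
tool_rot: [-0.306, -3.124, -0.002]
force: [0.6, -0.5, 0.7]
opening: 0.0597
grasp_force: 0.0
```

Request:
servo_tool --targets '[-0.4, 0, 0, 0.025, 0, -0.4, 0, 0, 0.025, 0, -0.4, 0, 0, 0.015, 0, -0.4, 0, 0, 0.01, 0, -0.4, 0, 0, 0.01, 0, -0.4, 0, 0, 0, 0, -0.4, 0, 0, 0, 0]'

```text
time: 4.68
tcp_pos: [0.4524, -0.2692, 0.0411]
tool_rot: [0.305, 3.126, -0.001]
force: [0.4, 0.4, 0.5]
opening: 0.0595
grasp_force: 0.0
```

Request:
servo_tool --targets '[0, 0, 0, 0, 0, 0, 0, 0, 0, 0, 0.1, 0, 0, 0, 0, 0.2, 0, 0, 0, 0, 0.3, 0, 0, 0, 0, 0.4, 0, 0, 0, 0, 0.4, 0, 0, 0, 0]' --force 30

```text
time: 5.27
tcp_pos: [0.4527, -0.2694, 0.0423]
tool_rot: [0.305, 3.124, -0.003]
force: [-2.1, 2.4, 14.4]
opening: 0.0298
grasp_force: 28.7
```

Request:
servo_tool --targets '[0.4, 0, 0, -0.002, 0, 0.4, 0, 0, -0.01, 0, 0.4, 0, 0, -0.02, 0, 0.4, 0, 0, -0.03, 0, 0.4, 0, 0, -0.04, 0, 0.4, 0, 0, -0.04, 0, 0.4, 0, 0, 0, 0, 0.4, 0, 0, 0, 0]'

```text
time: 5.93
tcp_pos: [0.4528, -0.2696, 0.1853]
tool_rot: [0.305, 3.122, -0.005]
force: [0.6, 0.1, -1.7]
opening: 0.0299
grasp_force: 30.4
```

Run:
```python
from h import *
s=cam("scene");t=cam("top");st=sensors.get_state();print(st["tcp_pos"],st["force"],st["opening"],st["grasp_force"])
o=[]
for d in(s,t):
    p=proj(d,st["tcp_pos"])[0].astype(int);x,y=p-30;print(p);o.append(cv2.resize(d["image"][max(y,0):y+60,x:x+60],(400,400),interpolation=cv2.INTER_CUBIC))
cv2.imwrite("pics/held.png",np.hstack(o)[:,:,::-1])
```

```text
[ 0.45159772 -0.26861208  0.18211074] [-0.2948879  -0.6035999  -0.48854474] 0.029208045422455184 30.3670996427536
[261 259]
[394 251]
```

View pics/held.png

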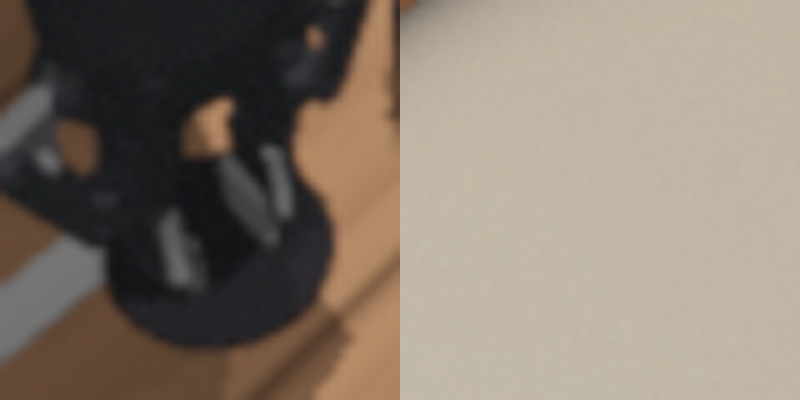

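Request:
servo_tool --targets '[0.4, 0, 0, -0.036, 0, 0.4, 0, 0, -0.036, 0, 0.4, 0, 0, -0.036, 0]'

```text
time: 6.28
tcp_pos: [0.4511, -0.2682, 0.2898]
tool_rot: [-0.305, -3.123, -0.004]
force: [1.1, -1.2, -0.9]
opening: 0.0296
grasp_force: 30.4
```

Request:
servo_tool --targets '[0.4, -0.0083, 0.0338, 0, 0, 0.4, -0.0083, 0.0338, 0, 0, 0.4, -0.0083, 0.0338, 0, 0, 0.4, -0.0083, 0.0338, 0, 0, 0.4, -0.0083, 0.0338, 0, 0, 0.4, -0.0083, 0.0338, 0, 0, 0.4, -0.0083, 0.0338, 0, 0, 0.4, -0.0083, 0.0338, 0, 0, 0.4, -0.0083, 0.0338, 0, 0, 0.4, -0.0083, 0.0338, 0, 0, 0.4, -0.0083, 0.0338, 0, 0, 0.4, -0.0083, 0.0338, 0, 0]'

```text
time: 7.28
tcp_pos: [0.6282, 0.1115, 0.2883]
tool_rot: [-0.305, -3.123, 0.001]
force: [1.2, -0.5, -0.8]
opening: 0.0293
grasp_force: 30.4
```

Request:
servo_tool --targets '[0.4, 0, 0, 0, 0, 0.4, 0, 0, 0, 0, 0.4, 0, 0, 0, 0]'

```text
time: 7.53
tcp_pos: [0.6278, 0.1097, 0.2886]
tool_rot: [-0.304, -3.124, 0.001]
force: [-0.6, -0.3, -0.6]
opening: 0.0294
grasp_force: 30.4
```

Run:
```python
from h import *
P=[]
for i in range(4):
    s=cam("scene");st=sensors.get_state();P.append(st["tcp_pos"]);print(np.round(st["tcp_pos"],4),np.round(R.from_rotvec(st["tool_rot"]).as_matrix()[:,2],3),np.round(st["force"],1))
t=cam("top")
m=np.mean(P,0);print("mean",m)
cap=m-[0,0,.042]
for l in("cap","cap_ears"):print(l,[(np.round(e["pixel"],1),round(e["confidence"],2)) for e in spotter.landmark_of(l,"scene")])
print("pred cap origin, ears",proj(s,[cap,cap+[0,0,.036]]).round(1))
th=np.linspace(0,2*np.pi,60)
o=[]
for d,(x,y,w) in((s,(395,130,80)),(t,(175,125,90))):
    k=10 if d is s else 10; im=cv2.resize(d["image"][y:y+w,x:x+w],(400,400),interpolation=cv2.INTER_CUBIC)
    if d is s:
        for c,r,col in((cap+[0,0,.020],.037,(255,0,0)),(cap,.0255,(255,255,0)),(np.array([.6294,.1098,.203]),.033,(0,255,0))):
            p=(proj(d,np.c_[c[0]+r*np.cos(th),c[1]+r*np.sin(th),c[2]+0*th])-[x,y]+.5)*400/w
            cv2.polylines(im,[p.astype(int)],True,col,1)
    o.append(im)
o.append
cv2.imwrite("pics/over.png",np.hstack(o)[:,:,::-1])
```

```text
[0.6277 0.1091 0.2892] [-0.002 -0.    -1.   ] [-0.4 -0.4 -1.1]
[0.6278 0.1088 0.2897] [-0.001 -0.    -1.   ] [-0.6  0.4 -0.4]
[0.6278 0.1086 0.2901] [-0.001 -0.    -1.   ] [ 0.1  0.5 -1.3]
[0.6279 0.1086 0.2904] [-0. -0. -1.] [ 0.3 -0.6 -1.2]
mean [0.62780302 0.10879252 0.28985034]
cap [(array([164.7, 281.7]), 0.94), (array([436.5, 172.7]), 0.86), (array([389.7, 286.4]), 0.69), (array([337.4, 292.6]), 0.6)]
cap_ears [(array([336.4, 282.6]), 0.95), (array([160.8, 273. ]), 0.73), (array([442.4, 161.9]), 0.63), (array([391.6, 275.5]), 0.62)]
pred cap origin, ears [[438.2 173.1]
 [441.5 160.8]]
```

View pics/over.png

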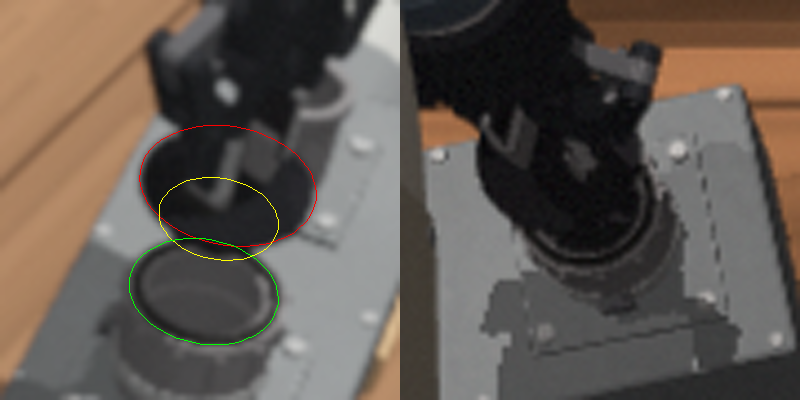

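Request:
servo_tool --targets '[0.4, -0.0014, 0.0013, 0.018, 0, 0.4, 0, 0, 0.015, 0, 0.4, 0, 0, 0.005, 0, 0.4, 0, 0, 0, 0, 0.4, 0, 0, 0, 0]'

```text
time: 8.3
tcp_pos: [0.6298, 0.1106, 0.2528]
tool_rot: [0.306, 3.127, -0.0]
force: [-0.2, 0.0, -1.1]
opening: 0.0298
grasp_force: 30.4
```

Run:
```python
from h import *
P=[];F=[]
for i in range(6):
    s=cam("scene");st=sensors.get_state();P.append(st["tcp_pos"]);F.append(st["force"])
t=cam("top")
m=np.mean(P,0);print("mean",m,np.mean(F,0))
cap=m-[0,0,.042]
th=np.linspace(0,2*np.pi,60)
o=[]
for d,(x,y,w) in((s,(405,150,60)),(t,(180,135,80))):
    im=cv2.resize(d["image"][y:y+w,x:x+w],(400,400),interpolation=cv2.INTER_CUBIC)
    im=np.clip(im.astype(float)*1.5,0,255).astype(np.uint8)
    for c,r,col in((cap+[0,0,.016],.037,(255,0,0)),(np.array([.6294,.1098,.203]),.033,(0,255,0))):
            p=(proj(d,np.c_[c[0]+r*np.cos(th),c[1]+r*np.sin(th),c[2]+0*th])-[x,y]+.5)*400/w
            for q in p.astype(int): cv2.circle(im,tuple(int(v) for v in q),1,col,-1)
    o.append(im)
cv2.imwrite("pics/over2.png",np.hstack(o)[:,:,::-1])
```

```text
mean [0.63005566 0.11071264 0.25319392] [ 0.153499    0.22202146 -0.4990875 ]
```

View pics/over2.png

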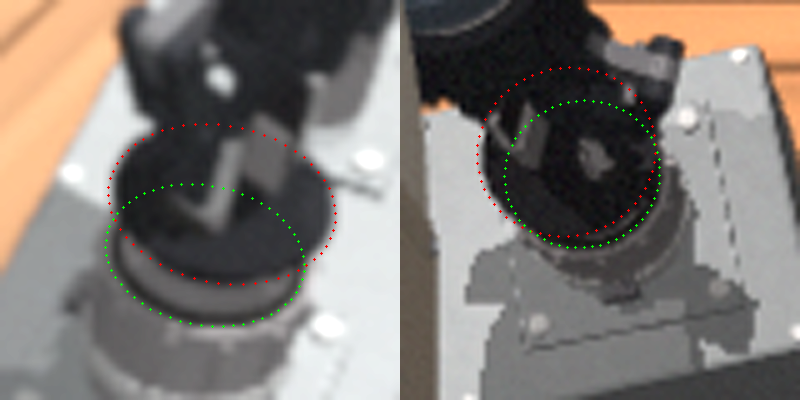

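Request:
servo_tool --targets '[0.4, 0, 0, 0.003, 0, 0.4, 0, 0, 0.003, 0, 0.4, 0, 0, 0.002, 0, 0.4, 0, 0, 0.002, 0, 0.4, 0, 0, 0, 0]'

```text
time: 9.07
tcp_pos: [0.6296, 0.1108, 0.2416]
tool_rot: [-0.305, -3.126, 0.0]
force: [-0.1, 0.1, -1.3]
opening: 0.0294
grasp_force: 30.4
```

Request:
servo_tool --targets '[0.4, 0, 0, 0.001, 0, 0.4, 0, 0, 0.001, 0, 0.4, 0, 0, 0.001, 0, 0.4, 0, 0, 0, 0]'

```text
time: 9.4
tcp_pos: [0.63, 0.1109, 0.2393]
tool_rot: [0.305, 3.126, 0.001]
force: [0.7, 0.9, -0.9]
opening: 0.0297
grasp_force: 30.4
```

Request:
servo_tool --targets '[0.4, 0, 0, 0.001, 0, 0.4, 0, 0, 0.001, 0, 0.4, 0, 0, 0.001, 0, 0.4, 0, 0, 0, 0]'

```text
time: 9.73
tcp_pos: [0.63, 0.111, 0.2363]
tool_rot: [0.305, 3.126, 0.001]
force: [1.7, 2.5, 0.0]
opening: 0.0292
grasp_force: 30.6
```

Request:
servo_tool --targets '[0.4, 0, 0, 0.001, 0, 0.4, 0, 0, 0.001, 0, 0.4, 0, 0, 0, 0]'

```text
time: 9.98
tcp_pos: [0.63, 0.1109, 0.2343]
tool_rot: [0.305, 3.126, 0.001]
force: [3.3, 3.7, 0.9]
opening: 0.0294
grasp_force: 30.8
```

Request:
servo_tool --targets '[0.4, 0, 0, 0.001, 0, 0.4, 0, 0, 0.001, 0, 0.4, 0, 0, 0, 0]'

```text
time: 10.23
tcp_pos: [0.63, 0.1109, 0.2322]
tool_rot: [0.305, 3.126, 0.001]
force: [3.2, 3.3, 1.0]
opening: 0.0291
grasp_force: 30.9
```

Request:
servo_tool --targets '[0.4, -0.0005, 0.0007, 0, 0, 0.4, 0, 0, 0, 0, 0.4, 0, 0, 0.001, 0, 0.4, 0, 0, 0, 0]'

```text
time: 10.57
tcp_pos: [0.6301, 0.1112, 0.2308]
tool_rot: [-0.306, -3.126, 0.001]
force: [1.6, 0.7, -1.0]
opening: 0.0295
grasp_force: 30.5
```

Request:
servo_tool --targets '[0.4, 0, 0, 0.001, 0, 0.4, 0, 0, 0.0005, 0, 0.4, 0, 0, 0, 0]'

```text
time: 10.82
tcp_pos: [0.6302, 0.1112, 0.2294]
tool_rot: [-0.306, -3.126, 0.001]
force: [1.2, 0.9, -0.7]
opening: 0.0297
grasp_force: 30.4
```

Request:
servo_tool --targets '[0.4, 0, 0, 0.001, 0, 0.4, 0, 0, 0, 0]'

```text
time: 10.98
tcp_pos: [0.6303, 0.1112, 0.2288]
tool_rot: [-0.306, -3.126, 0.0]
force: [-0.3, -0.4, 1.4]
opening: 0.0293
grasp_force: 31.0
```

Request:
servo_tool --targets '[0.4, 0, 0, 0.001, 0, 0.4, 0, 0, 0, 0]'

```text
time: 11.15
tcp_pos: [0.6303, 0.1112, 0.228]
tool_rot: [0.306, 3.127, -0.0]
force: [-1.3, -0.3, 4.1]
opening: 0.0294
grasp_force: 31.3
```

Request:
servo_tool --targets '[0.4, 0, 0, 0.0005, 0, 0.4, 0, 0, 0, 0]'

```text
time: 11.32
tcp_pos: [0.6303, 0.1113, 0.2275]
tool_rot: [0.306, 3.127, -0.0]
force: [-1.7, -0.4, 4.8]
opening: 0.0293
grasp_force: 31.5
```

Request:
servo_tool --targets '[0.4, 0, 0, 0.0005, 0, 0.4, 0, 0, 0, 0]'

```text
time: 11.48
tcp_pos: [0.6303, 0.1113, 0.2271]
tool_rot: [0.306, 3.126, -0.0]
force: [-1.7, -0.5, 5.4]
opening: 0.0294
grasp_force: 31.7
```

Request:
servo_tool --targets '[0.4, 0, 0, 0.0005, 0, 0.4, 0, 0, 0, 0]'

```text
time: 11.65
tcp_pos: [0.6303, 0.1112, 0.2266]
tool_rot: [0.306, 3.126, -0.0]
force: [-2.5, -1.6, 6.1]
opening: 0.0297
grasp_force: 31.9
```

Request:
servo_tool --targets '[0.4, 0, 0, 0.0005, 0, 0.4, 0, 0, 0, 0]'

```text
time: 11.82
tcp_pos: [0.6304, 0.1113, 0.2262]
tool_rot: [0.306, 3.126, -0.0]
force: [-2.0, -1.3, 6.6]
opening: 0.0292
grasp_force: 32.0
```

Request:
servo_tool --targets '[0.4, 0, 0, 0.0005, 0, 0.35, 0, 0, 0, 0, 0.3, 0, 0, 0, 0]' --force 20

```text
time: 12.07
tcp_pos: [0.6303, 0.1113, 0.2259]
tool_rot: [0.305, 3.126, -0.0]
force: [-3.0, -1.4, 7.2]
opening: 0.0298
grasp_force: 25.4
```

Request:
servo_tool --targets '[0.24, 0, 0, 0, 0, 0.24, 0, 0, 0, 0]'

```text
time: 12.23
tcp_pos: [0.6304, 0.1114, 0.2258]
tool_rot: [0.305, 3.126, 0.0]
force: [-2.8, -0.1, 6.5]
opening: 0.0326
grasp_force: 7.6
```

Request:
servo_tool --targets '[0.22, 0, 0, 0.0005, 0, 0.2, 0, 0, 0, 0]'

```text
time: 12.4
tcp_pos: [0.6304, 0.1115, 0.2253]
tool_rot: [0.305, 3.126, 0.0]
force: [-1.7, -0.6, 7.7]
opening: 0.0342
grasp_force: 6.7
```

Request:
servo_tool --targets '[0.17, 0, 0, 0.0005, 0, 0.17, 0, 0, 0, 0]'

```text
time: 12.57
tcp_pos: [0.6304, 0.1115, 0.2249]
tool_rot: [0.305, 3.126, 0.001]
force: [-3.7, 0.2, 7.1]
opening: 0.0356
grasp_force: 6.2
```

Request:
servo_tool --targets '[0.14, 0, 0, 0.0005, 0, 0.12, 0, 0, 0.0003, 0, 0.1, 0, 0, 0, 0]'

```text
time: 12.82
tcp_pos: [0.6306, 0.1115, 0.2242]
tool_rot: [0.305, 3.126, 0.0]
force: [-1.8, 0.1, 7.1]
opening: 0.039
grasp_force: 5.0
```

Request:
servo_tool --targets '[0.07, 0, 0, 0.0004, 0, 0.04, 0, 0, 0.0004, 0, 0.02, 0, 0, 0, 0]'

```text
time: 13.07
tcp_pos: [0.6307, 0.1114, 0.2232]
tool_rot: [0.305, 3.125, 0.0]
force: [-1.1, 0.1, 6.2]
opening: 0.0419
grasp_force: 3.6
```

Request:
servo_tool --targets '[-0.02, 0, 0, 0.0003, 0, -0.06, 0, 0, 0, 0, -0.1, 0, 0, 0, 0, -0.2, 0, 0, 0, 0, -0.4, 0, 0, 0, 0, -0.5, 0, 0, 0, 0, -0.5, 0, 0, 0, 0]'

```text
time: 13.65
tcp_pos: [0.6304, 0.1114, 0.2222]
tool_rot: [-0.305, -3.126, 0.0]
force: [-0.3, 0.1, 0.4]
opening: 0.0639
grasp_force: 0.0
```

Request:
servo_tool --targets '[-0.5, 0, 0, -0.005, 0, -0.5, 0, 0, -0.015, 0, -0.5, 0, 0, -0.03, 0, -0.5, 0, 0, -0.04, 0, -0.5, 0, 0, -0.04, 0, -0.5, 0.025, 0, 0, 0, -0.5, 0.035, 0, 0, 0, -0.5, 0.035, 0, 0, 0, -0.5, 0.035, 0, 0, 0, -0.5, 0.025, 0, 0, 0, -0.5, 0, 0, 0, 0]'

```text
time: 14.57
tcp_pos: [0.4741, 0.1422, 0.3546]
tool_rot: [0.303, 3.125, 0.001]
force: [-0.1, -0.0, 0.5]
opening: 0.064
grasp_force: 0.0
```

Run:
```python
from h import *
s=cam("scene");t=cam("top")
a=cv2.resize(s["image"][150:240,390:480],(400,400),interpolation=cv2.INTER_CUBIC)
b=cv2.resize(t["image"][130:220,175:265],(400,400),interpolation=cv2.INTER_CUBIC)
cv2.imwrite("pics/end.png",np.hstack([a,b])[:,:,::-1])
for c in("scene","top"):print([(np.round(e["extent"]),round(e["confidence"],2)) for e in spotter.look_for("cap",c)],[(np.round(e["pixel"],1),round(e["confidence"],2)) for e in spotter.landmark_of("cap_ears",c)])
# expected ears if latched: seal ~2mm pressed -> origin z ~.185
print(proj(s,[.6304,.1113,.221]),proj(t,[.6304,.1113,.221]))
```

```text
[(array([150., 266., 181., 291.]), 0.86), (array([420., 175., 454., 200.]), 0.67), (array([376., 268., 404., 294.]), 0.63), (array([324., 277., 356., 303.]), 0.58)] [(array([161. , 277.1]), 0.93), (array([334.2, 281. ]), 0.85), (array([388.8, 271.8]), 0.76), (array([436.1, 179.4]), 0.63), (array([305.5, 241.5]), 0.37)]
[(array([286., 177., 315., 208.]), 0.81), (array([321., 209., 350., 244.]), 0.78), (array([434., 193., 448., 255.]), 0.75), (array([426., 353., 457., 380.]), 0.73), (array([197., 154., 234., 187.]), 0.59), (array([106., 146., 270., 246.]), 0.18)] [(array([333.3, 221.9]), 0.8), (array([297.3, 189.4]), 0.76), (array([210.5, 168.5]), 0.68), (array([445.1, 365.3]), 0.62)]
[[437.48009833 181.78054955]] [[213.26552234 165.76751254]]
```

View pics/end.png

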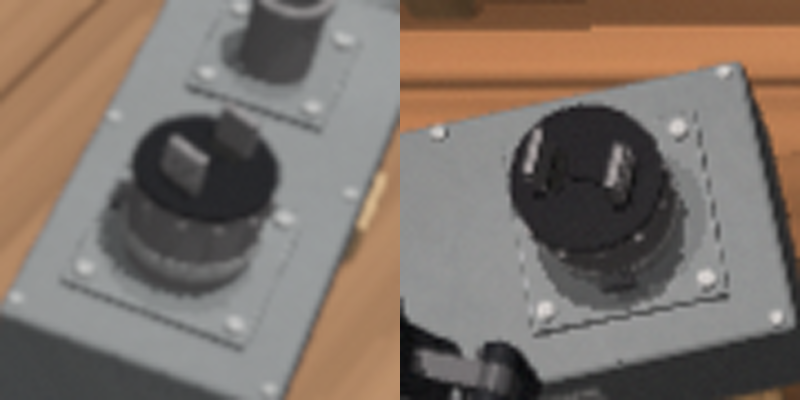

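The cap is seated and level on the wide rim, at crop (205,165) on the left and (590,180) on the right. The ears are about 39 mm apart between centres, which is their rest spacing, so the hooks are out under the lip. The narrow inlet is still open.

```bash
python3 -c "
from station import bot;print(bot.job_done())"
```

```text
the job is handed in; nothing more can be done
None
```

The black sprung cap is on the wide inlet with its tabs sprung out under the rim; peak downward push was about 8 N. The narrow inlet is still open, I saw nothing else disturbed, and the job is handed in (robot clock about 15 s).

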